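# Pull a jeweller's die set into line with a taper pin

## Task

Take the square-headed tapered steel pin out of the wooden rack and drive it down through the hole of the upper plate of the die set into the hidden hole of the lower plate, so that the pin itself pulls the two plates into line and its collar sits flush on the upper plate; then let go of it. The lower hole is out of line by half a hole or more: feel for it gently with the pin's point, never push on the die set with more than about 25 N, and never touch the upper plate with the gripper. Leave the two punches in the rack and the other things on the bench as they are.

Things in the scene. Friction and masses are not known exactly. Their poses are not given: they have to be found in the camera images.
- pin_head (a point): Centre of the square head (16 x 16 mm, 44 mm tall; grip it here) of the loose steel taper pin, 80 to 140 g, standing in one of the rack's three holes; z up along the pin, x and y square to the head's flats. Below the head is a round collar, 26 mm wide, 5 mm thick, its underside 27 mm below this point; in the rack it rests on the rack's top and the pin lifts straight out.
- pin_tip (a point): Blunt flat point of the taper pin (4 mm in diameter), on its axis, 73 mm below the head's centre and 46 mm below the collar's underside; z up. From here a straight-sided taper 30 mm long widens to 15 mm diameter, then a straight shank of 15 mm, 16 mm long, runs up to the collar.
- rack: Fixed wooden block, 170 x 56 mm and 56 mm high, origin at the centre of its underside, x axis along its length. Three through holes 20 mm in diameter in a row along x, 55 mm apart, the middle one at the centre. They hold the taper pin and two straight punches, in any order.
- punch_a_head (a point): Centre of the round brass head (25 mm in diameter, 14 mm tall, its underside on the rack's top) of one of two alike straight steel punches standing in the rack. Leave it there. z is up.
- punch_b_head (a point): The same for the other punch.
- die_set: Die set fixed to the bench at any turn: dark steel shoe 120 x 120 mm, origin at the centre of its underside; on it the lower plate (14 mm thick, top 45 mm above the bench, does not give), then the bare steel upper plate (104 x 104 x 10 mm, top at 55.5 mm). Screws at the four corners, 59 mm from the centre, stand 6 mm above the upper plate. Nothing is below the lower hole down to 5 mm above the bench.
- guide_hole (a point): Centre of the upper plate's hole at its top face (55.5 mm above the bench); z up. Both plates have one upright 16 mm hole, chamfered 1 mm. The lower one is hidden beneath, 9 to 10 mm out of line to any side, not measured: feel for it with the pin. The upper plate slides level, not turning, far enough to line up, under 5 to 8 N sideways, and stays put. Pin home: head centre 27 mm above this point.
- crucible: Grey stone bowl, 72 mm wide, 30 mm high, on the dark soldering board. Leave it.
- ring_blank: Small steel ring, 25 mm wide, 6 mm high, on the soldering board. Leave it.
- brass_scrap: Brass offcut 40 x 30 x 4 mm lying on the bench between rack and die set, towards the robot. Leave it.
- hammer: Hammer with a wooden handle lying on the bench, beyond the die set to the left. Leave it.
- flux_jar: Amber glass jar with a black cap, 56 mm wide, 60 mm high, at the back of the bench. Leave it.
- tweezers: Dark steel tweezers, 150 mm long, lying at the back right. Leave them.
- bench_block: Square steel bench block 70 x 70 x 22 mm, left of the robot. Leave it.

How it is judged:
On the way, in this order (a step that is already met when the one before it is completed fails the run):
1. the taper pin has been lifted clear of the rack (height (world z) of pin_head above 0.135 m and angle between pin_head's own z axis and vertical below 0.35 rad), for 0.1 s.
2. the taper pin's collar is down on the upper plate (z of pin_head in the frame of guide_hole below 0.0295 m and horizontal distance between pin_head and guide_hole below 0.004 m), for 0.1 s.
At the end, for the whole second after the job is handed in: The pin stands upright (within 0.06 rad) in the holes of both plates, its axis within 3.5 mm of the upper hole's at the head, its collar down on the upper plate to within 2 mm, released and at rest (z of pin_head in the frame of guide_hole between 0.024 and 0.029 m and horizontal distance between pin_head and guide_hole below 0.0035 m and angle between pin_head's own z axis and vertical below 0.06 rad and linear speed of pin below 0.01 m/s); the robot touches nothing.
It fails at once if the pin presses or shoves the die set with more than 40 N (contact force between pin and die_set above 40 N).
It fails at once if the gripper touches the upper plate or the die set (contact force between the fingers and die_set above 2 N).
It fails at once if a punch is moved in the rack or taken out (distance of any of punch_a_head, punch_b_head from where it was at the start of the episode above 0.02 m).
It fails at once if a bystander is pushed by more than 20 mm (distance of any of crucible, ring_blank, brass_scrap, hammer, flux_jar, tweezers, bench_block from where it was at the start of the episode above 0.02 m).
It also fails if it takes over 70 s, if anything falls off the work surface, if the arm or the gripper's body presses on something with over 40 N, if the wrist force passes 120 N, or if a joint passes its speed limit or range.

## Robot

A 6-joint arm with a two-finger parallel gripper is mounted at the origin on the work surface. World frame = base frame: x ahead of the robot, y to its left, z up, the work surface at z = 0. Lengths are in m, angles in rad, forces in N, time in s.
With the tool pointing down it reaches from about 0.275 to 0.875 m from the base axis. Payload 12.5 kg.
Tool frame: the origin (TCP) lies at the very end of the fingers, on their centre line; the grasp point (between the pads) lies 19 mm behind it; z points along the fingers, y is the line along which they close (so a half turn about z gives the same grasp; the last joint's range is limited). The gripper opens to 85 mm and grips with 20 to 120 N. Pads are 22 mm wide; open, the fingers measure 114 mm over their backs; the gripper's body (76 mm by 85 mm) begins 54 mm behind the grasp point. The pads swing forward as they close: fully open they stand 13 mm farther back than shut.
Start: joints at [-1.287, 0.351, 1.652, -0, 1.139, -0.085], TCP at [0.198, -0.513, 0.231] pointing down, gripper open.
Joint ranges: [-2.75, 2.75], [-0.79, 2.1], [0.01, 2.65], [-1.57, 4.71], [0.07, 3.14], [-2.87, 2.87]. Speed limits (rad/s): [2.22, 2.22, 2.79, 3.14, 3.14, 3.14].

## Interface

Orientations are given as a 3x3 rotation matrix whose columns are the frame's x, y, z axes.
In Python, from bench import manip gives the robot as it stands. Calls block until the motion is done:
- manip.move_ptp(position, orientation): joint-space move of the TCP to a pose.
- manip.move_l(position, attitude=None, max_speed=0.15): straight line of the TCP; attitude=None keeps the orientation; max_speed is the mean speed in m/s.
- manip.move_j(angles): joint-space move.
- manip.set_gripper(opening, effort=None): opening from 0.0 (shut) to 1.0 (fully open); effort is the grip in N (None keeps the last); returns when the fingers have stopped.
- manip.dwell(seconds).
- manip.inverse_kinematics(position, orientation): joint angles nearest the present ones, or None.
- manip.grab_frame(name): name is "side" or "top" or "wrist"; returns (picture, depth): 384x512x3 uint8, red, green, blue; 384x512 float32, m along the optical axis (not along the pixel's ray), 0 where there is no reading.
- manip.get_calibration(name): a dict with "camera_matrix" (3x3 intrinsics, pixels), "R" (3x3) and "t" (3): a world point X has camera coordinates R X + t. Camera axes: x right, y down, z forward; pixel columns grow to the right and rows downward; lengths in m; the calibration is good to about 2 mm. The wrist camera is an equidistant fisheye: a pixel r from the principal point sees the ray r / f radians off the axis. A picture is of the moment at which its call begins: read the wrist's pose just before it. get_calibration takes no time and is no camera call; for the wrist camera it gives the pose at the moment of the call.
A pose or a line that the arm cannot do raises manip.Unreachable and nothing moves.
- manip.sign_off(): hands the job in; it is judged then, once.
Trained networks look in the newest picture that a camera, given by its name, has taken for a name from the list of things; names that differ only in an ending like _2 or _b are one class to them, and where a whole thing is asked for, a point or a joint stands for the part that bears it (a point fixed in the world has none). Each returns a list of dicts, best first, with "confidence" (0 to 1); they miss things now and then, are a little off and sometimes report something else, mostly with a low value. They report only what shows in the picture. A call takes as long as a camera call.
- manip.look_for(camera, name): "at" ([x, y, z] in m, in world coordinates, good to about 4 mm: the middle of the surface that is visible of it).
Readings, each from a call of its own:
- manip.current_time(): time.
- manip.current_qpos(): joint angles.
- manip.current_joint_vel(): joint speeds.
- manip.current_joint_torque(): joint torques, N m.
- manip.current_ee_pos(): TCP position.
- manip.current_tcp_rot(): TCP orientation.
- manip.current_force(): force on the tool from outside, world axes, zero at the start.
- manip.current_ft_torque(): the same for the moment, N m.
- manip.current_grip_width(): opening from 0.0 (shut) to 1.0 (fully open).
- manip.current_grip_force(): force on a finger pad.
Only numpy, scipy, OpenCV 4.12 (cv2) and the standard library are available. Lean on these libraries where they do the work, as an engineer would, in place of code of your own. Each camera call takes 0.05 s, during which the arm holds its last target. There are 200 camera calls.

## Working session

There is one attempt and no reset: what is moved stays moved. The work goes in short steps, each a Python script; the robot and the scene stay as the last script left them, time stands still between calls to the robot, and variables do not carry over. Pictures are saved under pics/ and viewed, at most 10 in all, crops included, and the job is handed in when it is done.

```bash
mkdir -p pics; ls
python3 - <<'E'
from bench import manip
import cv2,numpy as np
for c in ("top","side"):
    p,d=manip.grab_frame(c); cv2.imwrite(f"pics/{c}0.png",p[:,:,::-1]); np.save(f"pics/{c}d.npy",d)
    k=manip.get_calibration(c); print(c,k["camera_matrix"].tolist(),(-k["R"].T@k["t"]).round(3),k["R"].round(2).tolist())
    for n in ["pin_head","rack","punch_a_head","die_set","guide_hole","brass_scrap"]:
        print(n,[(np.round(r["at"],4).tolist(),round(r["confidence"],2)) for r in manip.look_for(c,n)[:3]])
print(manip.current_tcp_rot().round(3) , manip.current_time())
E
```

```text
pics
top [[499.08791289780277, 0.0, 254.48564321512941], [0.0, 499.08791289780277, 183.7982381366557], [0.0, 0.0, 1.0]] [0.485 0.046 1.054] [[0.02, -1.0, -0.02], [-1.0, -0.02, -0.08], [0.08, 0.02, -1.0]]
pin_head [([0.5659, -0.2203, 0.0895], 0.44)]
rack [([0.563, -0.223, 0.0567], 0.59)]
punch_a_head []
die_set [([0.5265, 0.0879, 0.0572], 0.62)]
guide_hole [([0.5172, 0.0951, 0.0569], 0.57)]
brass_scrap [([0.3829, -0.0369, 0.0037], 0.62)]
side [[421.1563456867036, 0.0, 252.00959072567494], [0.0, 421.1563456867036, 190.06691677982386], [0.0, 0.0, 1.0]] [ 0.305 -0.499  0.725] [[0.92, -0.4, -0.01], [-0.3, -0.68, -0.67], [0.26, 0.62, -0.74]]
pin_head [([0.5785, 0.3549, 0.0209], 0.59)]
rack [([0.5519, -0.2487, 0.0572], 0.69), ([0.5229, 0.0723, 0.0565], 0.25)]
punch_a_head [([0.6234, -0.2265, 0.0711], 0.54), ([0.75, -0.1976, 0.0052], 0.44)]
die_set [([0.5226, 0.0728, 0.0558], 0.95)]
guide_hole [([0.5221, 0.0839, 0.0573], 0.87)]
brass_scrap [([0.3847, -0.0373, 0.0001], 0.7)]
[[ 0.933  0.36  -0.   ]
 [ 0.36  -0.933  0.   ]
 [ 0.    -0.    -1.   ]] 0.7
```

View pics/top0.png

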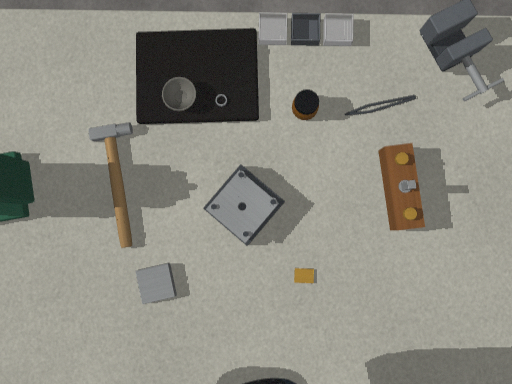

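View pics/side0.png

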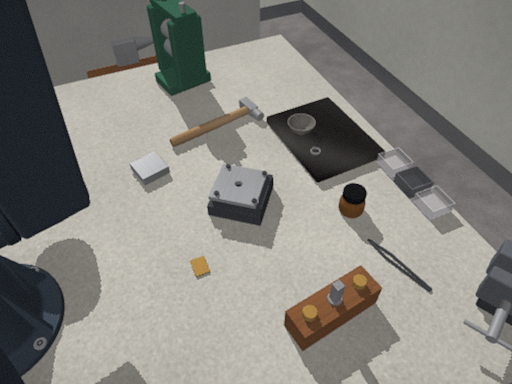

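The top view shows the pin in the rack's middle hole at about (406,186), between two brass punch heads at (402,158) and (411,213). The guide hole is at (242,206). Next I'll take close wrist looks, rectified to the plane of interest.

```bash
cat > h.py <<'E'
from bench import manip
import numpy as np, cv2
def rot(yaw):
    c,s=np.cos(yaw),np.sin(yaw)   # tool x at yaw, z down
    return np.array([[c,s,0],[s,-c,0],[0,0,-1.]])
def project(k,X):
    C=X@k["R"].T+k["t"]; r=np.hypot(C[...,0],C[...,1])+1e-12; th=np.arctan2(r,C[...,2])
    K=k["camera_matrix"]
    return (K[0,0]*th*C[...,0]/r+K[0,2]).astype(np.float32),(K[1,1]*th*C[...,1]/r+K[1,2]).astype(np.float32)
def ortho(cx,cy,z,half=0.06,px=0.0003):
    """wrist picture rectified to plane z; column = world -y, row = world -x"""
    k=manip.get_calibration("wrist"); p,d=manip.grab_frame("wrist")
    n=int(half/px); a=np.arange(-n,n+1)*px
    X=np.zeros((2*n+1,2*n+1,3)); X[...,0]=cx-a[:,None]; X[...,1]=cy-a[None]; X[...,2]=z
    return cv2.remap(p,*project(k,X),cv2.INTER_LINEAR),p,d,k
E
python3 - <<'E'
from h import *
R=manip.current_tcp_rot()
k=manip.get_calibration("wrist"); print("cam off in tool", (R.T@(-k["R"].T@k["t"]-manip.current_ee_pos())).round(3), (R.T@k["R"].T).round(2).tolist())
for n,c,z,h in (("hole",(.5195,.09),.0555,.23),("pin",(.566,-.2225),.105,.26)):
    # put the camera's axis roughly above the spot: shift by the camera offset
    off=R@(R.T@(-k["R"].T@k["t"]-manip.current_ee_pos())); 
    Rt=rot(0.37); o=Rt@(R.T@(-k["R"].T@k["t"]-manip.current_ee_pos()))
    manip.move_ptp([c[0]-o[0],c[1]-o[1],h],Rt); manip.dwell(.3)
    im,p,d,kk=ortho(*c,z); cv2.imwrite(f"pics/{n}1.png",im[:,:,::-1]); np.savez(f"pics/{n}1.npz",d=d,p=p,**kk)
    for q in ("guide_hole","pin_head","punch_a_head"): print(n,q,[(np.round(r["at"],4).tolist(),round(r["confidence"],2)) for r in manip.look_for("wrist",q)[:3]])
print(manip.current_time())
a=[cv2.imread(f"pics/{n}1.png") for n in("hole","pin")]; cv2.imwrite("pics/both.png",np.hstack(a)); print(a[0].shape)
E
```

```text
cam off in tool [ 0.067 -0.001 -0.143] [[-0.0, -0.96, -0.26], [1.0, -0.0, 0.0], [-0.0, -0.26, 0.96]]
hole guide_hole [([0.5208, 0.0898, 0.0596], 0.72)]
hole pin_head [([0.568, -0.2223, 0.0782], 0.7)]
hole punch_a_head [([0.6245, -0.2141, 0.0706], 0.66)]
pin guide_hole []
pin pin_head []
pin punch_a_head []
5.4583
(401, 401, 3)
```

View pics/both.png

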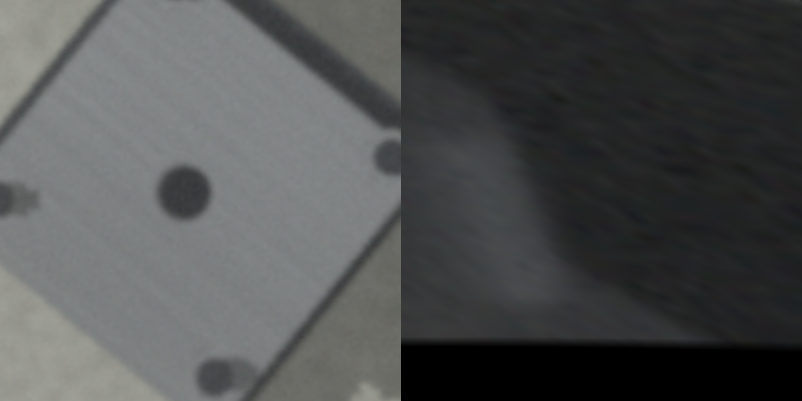

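The left half shows the guide hole at (184,192), i.e. about (0.522, 0.095). The pin half doesn't show the expected view, so I'll check the arm pose and the raw picture.

Run:
```python
from h import *
print(manip.current_ee_pos(),manip.current_tcp_rot().round(2).tolist(),manip.current_qpos().round(2),manip.current_time())
k=manip.get_calibration("wrist");print(-k["R"].T@k["t"],k["R"].round(2).tolist(),k["camera_matrix"].round(1).tolist()); 
p,d=manip.grab_frame("wrist");cv2.imwrite("pics/w2.png",p[:,:,::-1])
```

```text
[0.76196547 0.33092262 0.26008049] [[0.93, 0.36, 0.0], [0.36, -0.93, 0.0], [0.0, -0.0, -1.0]] [0.35 0.93 0.61 0.   1.61 1.55] 5.4583
[0.82424311 0.35578636 0.40276406] [[0.36, -0.93, 0.0], [-0.9, -0.35, 0.26], [-0.25, -0.1, -0.96]] [[297.3, 0.0, 258.8], [0.0, 297.3, 192.8], [0.0, 0.0, 1.0]]
```

View pics/w2.png

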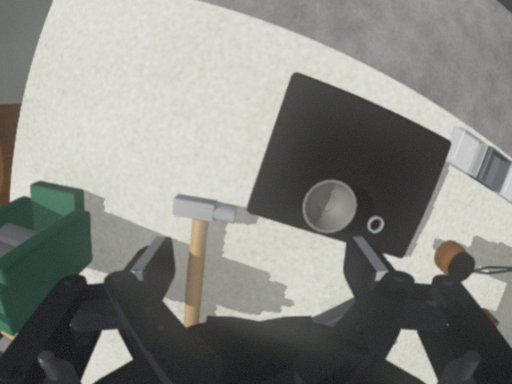

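My own bug: I reused the camera offset from the old pose, so the arm went to the wrong place (the picture shows hammer and board). I'll fix it and look at the pin.

Run:
```python
from h import *
c=(.567,-.2225); Rt=rot(0.37); o=Rt@[.067,0,0]
manip.move_ptp([c[0]-o[0],c[1]-o[1],.26],Rt); manip.dwell(.3)
im,p,d,k=ortho(*c,.105,.075,.0003); np.savez("pics/pin2.npz",d=d,p=p,**k)
im2=im.copy()
# orthographic depth cloud height check
K=k["camera_matrix"]; v,u=np.mgrid[:384,:512]; x=(u-K[0,2])/K[0,0]; y=(v-K[1,2])/K[1,1]; r=np.hypot(x,y)+1e-9
t=np.tan(r); C=np.stack([t*x/r,t*y/r,np.ones_like(r)],-1)*d[...,None]
W=(C-k["t"])@k["R"]; m=(d>0)&(W[...,2]>.098)&(W[...,2]<.115)&(np.hypot(W[...,0]-c[0],W[...,1]-c[1])<.03)
P=W[m]; print(m.sum(),P.mean(0),P[:,:2].min(0),P[:,:2].max(0)); print(cv2.minAreaRect(P[:,:2].astype(np.float32)*1000))
for q in ("pin_head","punch_a_head"): print(q,[(np.round(r["at"],4).tolist(),round(r["confidence"],2)) for r in manip.look_for("wrist",q)[:3]])
cv2.imwrite("pics/pin2.png",im[:,:,::-1]); print(manip.current_time())
```

```text
265 [ 0.568864   -0.22870423  0.10506078] [ 0.56020798 -0.23763789] [ 0.57793725 -0.21974412]
((568.8547973632812, -228.7510223388672), (16.12887954711914, 16.25820541381836), 9.587494850158691)
pin_head [([0.5744, -0.2273, 0.1036], 0.65)]
punch_a_head [([0.622, -0.2194, 0.073], 0.78)]
8.2167
```

View pics/pin2.png

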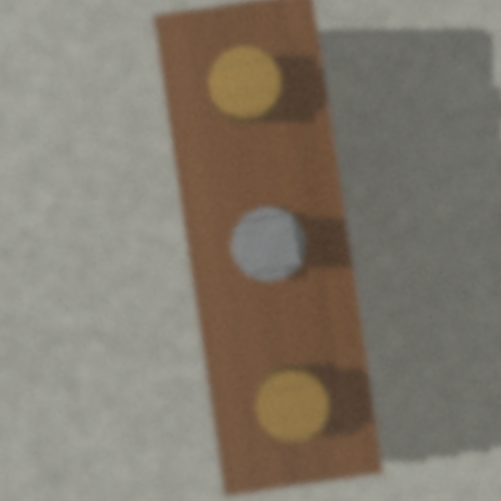

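Depth shows a clean 16x16 mm head centred at (0.5689, -0.2288) with its top at 0.105 and yaw 9.6°. The picture puts it at (267,245) between the punches at (245,82) and (292,405). I'll grip across the rack and lift.

Run:
```python
from h import *
R=rot(np.radians(9.59)); p=np.array([.5689,-.2288,0])
manip.move_ptp(p+[0,0,.13],R); manip.move_l(p+[0,0,.069],R,.1)
manip.set_gripper(0.,110); print(manip.current_grip_width()*85,manip.current_grip_force(),manip.current_ee_pos())
manip.move_l(p+[0,0,.15],R,.08); manip.dwell(.2); print(manip.current_force(),manip.current_grip_width()*85,manip.current_time())
manip.move_l([.5219,.0948,.15],R,.2); manip.dwell(.3)
for _ in range(4): print(manip.current_force().round(2),manip.current_ft_torque().round(3)); manip.dwell(.05)
t=manip.current_time(); manip.move_l([.5219,.0948,.149],None,.02); print(manip.current_time()-t, manip.current_ee_pos())
p,d=manip.grab_frame("wrist"); cv2.imwrite("pics/w3.png",p[:,:,::-1]); print(manip.current_time())
print([(np.round(r["at"],4).tolist(),round(r["confidence"],2)) for q in("pin_head","pin_tip","guide_hole") for r in manip.look_for("wrist",q)[:2]])
```

```text
14.529404489221942 107.17541456222534 [ 0.56905106 -0.22882811  0.06930602]
[-0.58480883  0.27501424 -1.52626895] 14.378693441056727 11.625
[-0.54 -0.08 -0.85] [ 0.017 -0.029 -0.023]
[ 0.75 -0.54 -0.42] [0.053 0.017 0.053]
[-0.01  0.94 -1.21] [-0.018  0.023  0.027]
[ 0.54  0.82 -0.41] [ 0.03  -0.012  0.061]
0.25 [0.52186201 0.09481898 0.14892352]
14.2083
[([0.5306, 0.0962, 0.1798], 0.97), ([0.5278, 0.1004, 0.1756], 0.81), ([0.7179, -0.0253, 0.0374], 0.68)]
```

View pics/w3.png

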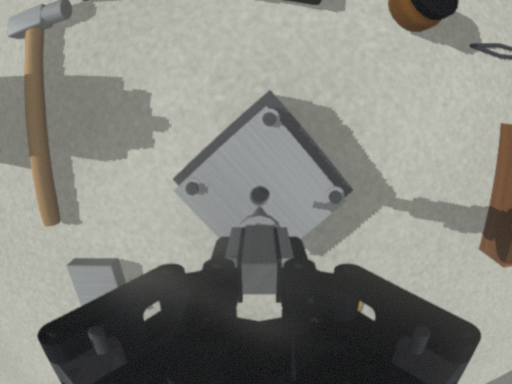

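The wrist picture shows the pin held straight, with the hole at (260,195) just ahead of its tip. Now I'll descend into the upper hole with force checks and find its centre by feel.

```bash
cat >> h.py <<'E'
def F(n=5):
    return np.mean([(manip.dwell(.012),manip.current_force())[1] for _ in range(n)],0)
def go(p,v=.05): manip.move_l(p,None,v)
class Stop(Exception): pass
E
python3 - <<'E'
from h import *
import json
c=np.array([.5219,.0948]); f0=F(12); print("tare",f0.round(2))
go([*c,.122],.1)
for z in np.arange(.117,.1084,-.0012):   # into the upper hole
    go([*c,z]); f=F(3)-f0
    if np.abs(f).max()>4: print("contact",z,f.round(1)); break
print("z",manip.current_ee_pos(),f.round(1)); z=manip.current_ee_pos()[2]
if z<.1105:
    lim={}
    for ax in (0,1):
        for s in (1,-1):
            for r in np.arange(.0025,.0085,.001):
                q=c.copy(); q[ax]+=s*r; go([*q,z]); f=F(4)-f0
                if -s*f[ax]>2.5: break
            lim[ax,s]=q[ax]; print(ax,s,round(r,4),f.round(1),manip.current_ee_pos().round(4))
        c[ax]=(lim[ax,1]+lim[ax,-1])/2; go([*c,z])
print("centre",c.round(4),manip.current_time()); json.dump([c.tolist(),z,f0.tolist()],open("c.json","w"))
E
```

```text
tare [ 0.09 -0.12 -0.88]
z [0.52185456 0.09480669 0.10854318] [-0.   0.3 -0.7]
0 1 0.0065 [-4.1  1.   1.3] [0.5279 0.0948 0.1084]
0 -1 0.0065 [ 3.5  0.3 -1. ] [0.5158 0.0948 0.1087]
1 1 0.0055 [ 0.2 -4.  -0.3] [0.5219 0.1    0.1085]
1 -1 0.0075 [-0.3  5.3 -0.4] [0.5219 0.0876 0.1085]
centre [0.5219 0.0938] 23.45
```

The centre is found by feel at (0.5219, 0.0938), and the arm yields roughly 10 N/mm. Next: touch the lower plate, then probe eight directions.

Run:
```python
from h import *
import json
c,z,f0=json.load(open("c.json")); c=np.array(c); f0=np.array(f0)
for z in np.arange(.1054,.1014,-.0005):
    go([*c,z]); f=F(4)-f0
    if f[2]>3: break
zc=manip.current_ee_pos()[2]; print("touch",z,zc,f.round(1)); res=[]
if f[2]>3:
  for a in np.arange(8)*np.pi/4:
    q=c+.0043*np.array([np.cos(a),np.sin(a)])
    go([*q,zc+.0015]); go([*q,zc-.0005]); f=F(4)-f0
    if f[2]<8: go([*q,zc-.0012]); f=F(4)-f0
    e=manip.current_ee_pos(); res.append([a,*f,e[2]-zc]); print(np.degrees(a),f.round(1),((e[:2]-c)*1e3).round(1),round((e[2]-zc)*1e3,2))
    go([*q,zc+.0015])
print(manip.current_time()); json.dump([c.tolist(),zc,f0.tolist(),res],open("c.json","w"))
```

```text
touch 0.10339999999999999 0.1037696735605947 [-1.2 -0.2  6.3]
0.0 [-0.5 -0.3 -0.2] [4.2 0. ] -1.29
45.0 [-3.  -0.  10.9] [3.5 3.1] -0.3
90.0 [-2.7  0.2 12.3] [0.5 4.4] -0.32
135.0 [-2.8 -0.4 11.5] [-2.5  3.1] -0.32
180.0 [-2.6 -0.7 11.7] [-3.8  0. ] -0.34
225.0 [-2.8 -0.2 11.8] [-2.5 -3. ] -0.32
270.0 [-0.3 -0.1  7.4] [ 0.4 -4.3] -0.72
315.0 [-0.6  0.7 -0. ] [ 3. -3.] -1.22
33.4
```

The lower hole lies toward about -27°: 0° and -45° are free, -90° partly, all others blocked. Next I'll enter there, shove outward, and descend while yielding to side force.

```bash
cat > ins.py <<'E'
from h import *
import json
c,zc,f0,_=json.load(open("c.json")); c=np.array(c); f0=np.array(f0)
def descend(q,z,zend,step=.002,tmax=60,dead=7.):
    bad=0
    while z>zend:
        z=max(z-step,zend); go([*q,z],.03); f=F(3)-f0
        for _ in range(3):
            l=np.hypot(*f[:2])
            if l>dead: q=q+f[:2]/l*min((l-dead)/9e3*.8+.0003,.0015)
            else: break
            go([*q,z],.03); f=F(3)-f0
        print(round(z,4),((q-c)*1e3).round(2),f.round(1),manip.current_ee_pos().round(4),manip.current_time())
        if f[2]>14 or np.linalg.norm(f)>22 or manip.current_time()>tmax: break
    return q,z,f
E
python3 - <<'E'
from ins import *
a=np.radians(-27); d=np.array([np.cos(a),np.sin(a)])
go([*(c+.0043*d),zc+.0012]); z=zc-.0025
go([*(c+.0043*d),z],.02); f=F()-f0; print("in",f.round(1))
if f[2]<10:
    for r in (.0055,.0065,.0075,.0085,.0095):
        go([*(c+r*d),z]); f=F(3)-f0; print(r,f.round(1),((manip.current_ee_pos()[:2]-c)*1e3).round(2))
        if np.hypot(*f[:2])>14: break
    if np.linalg.norm(f)<18: q,z,f=descend(c+r*d,z,zc-.017); json.dump([q.tolist(),z],open("q.json","w"))
print(manip.current_time())
E
```

```text
in [-1.3  1.3 -1.1]
0.0055 [-4.2  2.7 -0.9] [ 4.33 -2.39]
0.0065 [-4.8  2.5 -0.8] [ 5.18 -3.  ]
0.0075 [-4.9  0.7 -0.7] [ 6.01 -3.5 ]
0.0085 [-5.3  0.7  0.2] [ 6.8  -4.04]
0.0095 [-6.4  0.5 -0. ] [ 7.61 -4.54]
0.0993 [ 8.46 -4.31] [-4.6  1.6 -0.3] [0.5298 0.0894 0.0991] 35.675
0.0973 [ 8.46 -4.31] [-4.3  1.5 -0. ] [0.53   0.0894 0.0972] 35.95
0.0953 [ 8.46 -4.31] [-5.3  1.7  0.1] [0.5301 0.0894 0.0952] 36.225
0.0933 [ 8.46 -4.31] [-5.6  0.8  0.1] [0.5301 0.0894 0.0932] 36.5
0.0913 [ 8.46 -4.31] [-5.6  0.1  0.6] [0.5301 0.0893 0.0913] 36.775
0.0893 [ 8.46 -4.31] [-5.  -0.4  0.9] [0.5301 0.0893 0.0892] 37.05
0.0873 [ 8.46 -4.31] [-5.9 -0.4  1.3] [0.5301 0.0892 0.0873] 37.325
0.0868 [ 8.46 -4.31] [-6.7 -0.5  3.4] [0.5301 0.0892 0.087 ] 37.6
37.6
```

Smooth. I'll continue down to the collar's seat.

Run:
```python
from ins import *
q,z=json.load(open("q.json"))
q,z,f=descend(np.array(q),z,.0675,.0012,dead=5.); json.dump([q.tolist(),z],open("q.json","w"))
```

```text
0.0856 [ 7.76 -4.45] [-4.  -0.7  3. ] [0.5299 0.0893 0.0857] 38.425
0.0844 [ 7.76 -4.45] [-3.4 -0.4 -0.1] [0.5296 0.0893 0.0841] 38.7
0.0832 [ 7.76 -4.45] [-3.1 -0.6 -1.1] [0.5295 0.0893 0.083 ] 38.975
0.082 [ 7.76 -4.45] [-4.2 -0.6 -0.6] [0.5295 0.0893 0.0818] 39.25
0.0808 [ 7.43 -4.52] [-3.4 -0.6 -1.5] [0.5294 0.0893 0.0807] 39.8
0.0796 [ 7.43 -4.52] [-3.7 -0.6 -0. ] [0.5294 0.0893 0.0796] 40.075
0.0784 [ 7.43 -4.52] [-3.3 -0.2 -0.5] [0.5294 0.0893 0.0783] 40.35
0.0772 [ 7.43 -4.52] [-3.4 -0.7 -0.3] [0.5293 0.0893 0.077 ] 40.625
0.076 [ 7.43 -4.52] [-3.1 -0.2 -0.5] [0.5293 0.0893 0.0759] 40.9
0.0748 [ 7.43 -4.52] [-3.1 -0.  -0.7] [0.5293 0.0893 0.0747] 41.175
0.0736 [ 7.43 -4.52] [-3.6 -0.7  1.2] [0.5294 0.0893 0.0736] 41.45
0.0724 [ 7.43 -4.52] [-3.2 -1.1  2.6] [0.5294 0.0892 0.0724] 41.725
0.0712 [ 7.43 -4.52] [-3.2 -1.3  2.5] [0.5294 0.0893 0.0712] 42.0
0.07 [ 7.43 -4.52] [-2.6 -1.2  2.8] [0.5294 0.0893 0.0699] 42.275
0.0688 [ 7.43 -4.52] [-3.  -1.4  4.2] [0.5294 0.0893 0.0688] 42.55
0.0676 [ 7.11 -4.6 ] [-2.8 -0.4 15. ] [0.5302 0.0894 0.0688] 43.1
```

Seated: the vertical stop is at TCP 0.0688, which is the expected home height. I'll relax, release, retreat and check.

Run:
```python
from ins import *
q,z=json.load(open("q.json"))
go([*q,.0684]); manip.set_gripper(.6); 
R=manip.current_tcp_rot(); e=manip.current_ee_pos(); print(e)
go([e[0],e[1],.13],.08); o=R@[.067,0,0]
manip.move_l([e[0]-o[0],e[1]-o[1],.25],None,.2); manip.dwell(.3)
im,p,d,k=ortho(e[0],e[1],.1045); cv2.imwrite("pics/end.png",im[:,:,::-1])
K=k["camera_matrix"]; v,u=np.mgrid[:384,:512]; x=(u-K[0,2])/K[0,0]; y=(v-K[1,2])/K[1,1]; r=np.hypot(x,y)+1e-9
t=np.tan(r); C=np.stack([t*x/r,t*y/r,np.ones_like(r)],-1)*d[...,None]; W=(C-k["t"])@k["R"]
g=np.hypot(W[...,0]-e[0],W[...,1]-e[1])<.03
for lo,hi in((.09,.12),(.058,.066),(.05,.058)):
    P=W[g&(d>0)&(W[...,2]>lo)&(W[...,2]<hi)]; print(len(P),np.median(P,0).round(4))
print(manip.current_force()-f0,manip.current_time())
```

```text
[0.52898496 0.08921278 0.06826836]
282 [0.5301 0.0899 0.1046]
128 [0.5286 0.0903 0.0607]
1814 [0.5284 0.0887 0.0556]
[ 0.0905945  -0.36257922  1.37169195] 45.8917
```

View pics/end.png

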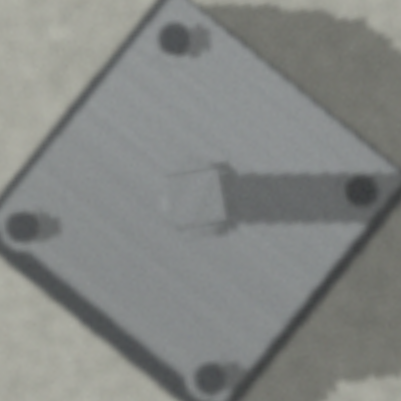

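The picture shows the pin standing alone at about (200,200). Its head top is at 0.1046 (home is 0.1045) and its collar top at 0.0607, so it is flush, upright and released.

```bash
python3 -c "
from bench import manip
print(manip.sign_off())"
```

```text
the job is handed in; nothing more can be done
None
```

I drove the taper pin home through both plates, let go of it and handed the job in: a last depth reading put its head top at 104.6 mm (home is 104.5 mm), and the largest force I measured was about 15 N, though the hand-in gave no verdict.

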